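Lock the open quarter-turn stud of an instrument cover

ROBOT

A 6-joint arm with a two-finger parallel gripper is mounted at the origin on a cart in front of the work surface, level with it; the furniture and walls round the work are solid. World frame = base frame: x ahead of the robot, y to its left, z up, the work surface at z = 0. Lengths are in m, angles in degrees, forces in N, time in s.
With the tool pointing down it reaches from about 0.4 to 0.825 m from the base axis. Payload 7 kg.
Tool frame: the origin (TCP) lies at the centre of the arm's flange, where the gripper is bolted on; the fingertips stand 178 mm ahead of it and the grasp point (between the pads) lies 159 mm ahead of it (ctrl.hold_point_z is the distance from the TCP to the grasp point, in m); z points along the fingers, y is the line along which they close (so a half turn about z gives the same grasp; the last joint's range is limited). The gripper opens to 88 mm and grips with 3 to 60 N. Pads are 19 mm wide; open, the fingers measure 130 mm over their backs; the gripper's body (78 mm by 193 mm) begins 47 mm behind the grasp point.
Start: joints at [16.507, 20.546, 0.682, 0, -70.136, -16.507], TCP at [0.675, -0, 0.405] pointing down, gripper open.
Joint ranges: [-176.03, 176.03], [-82.01, 121.73], [-58.28, 71.71], [-173.87, 95.51], [-174.79, -0.11], [-173.66, 173.66]. Speed limits (degrees/s): [136.94, 136.94, 172.46, 180, 180, 180].

INTERFACE

Orientations are given as [roll, pitch, yaw] about the fixed x, y, z axes, in that order (R = Rz(yaw) Ry(pitch) Rx(roll)).
In Python, from plant import ctrl gives the robot as it stands.
- The arm moves only by the shell command python3 -m inch 'ROWS'. ROWS is JSON, one flat list of numbers, 7 for each row, row after row: the closure, from 0 (fully open) to 1 (shut), then the shift along the tool's x, y, z in mm, then the turn, a rotation vector about the tool's x, y, z in degrees. In form: [hand, x, y, z, wx, wy, wz, hand, x, y, z, wx, wy, wz, ...]. A call has 1 to 5 rows; each row is the pose to reach, as a shift and turn from the pose commanded when the call began, along the tool's axes at that moment; what a row does not reach only later rows make up. A row lasts 1/10 s, in which the tool goes at most 50 mm and 8.59 degrees, less where a joint would pass 70% of its speed; a pose out of reach is approached as far as the arm can. A call with a gripper value outside its range is refused whole. The fingers move at their own pace and stop on an object; the grip force is fixed at half the most. Time passes only in rows, so rows that repeat a pose let the fingers close. It gives the time, the measured TCP pose, the force, the opening and the grip force at its end, in the units of the state.
- ctrl.get_obs(): the state, without advancing time (a new reading comes with each control period).
- ctrl.snapshot(name): name is "scene" or "side" or "wrist"; returns a dict with "frame" (400x640x3 uint8, red, green, blue), "K" (3x3 intrinsics, pixels), "k1" (the pictures are not rectified: a ray, as slopes to the right and down, at radius r is drawn at 1 + k1 r^2 times it, then the intrinsics apply), "R" (3x3) and "t" (3): a world point X has camera coordinates R X + t. Camera axes: x right, y down, z forward; pixel columns grow to the right and rows downward; lengths in m; the calibration is good to about 2 mm. A picture is of the moment at which its call begins. There is no depth.
- ctrl.close_job(): hands the job in; it is judged then, once.
Trained networks look in a picture, given as the dict that the camera call returned (one of the last four; its "shot" number tells which), for a name from the list of things; names that differ only in an ending like _2 or _b are one class to them, and where a whole thing is asked for, a point or a joint stands for the part that bears it (a point fixed in the world has none). Each returns a list of dicts, best first, with "p" (0 to 1); they miss things now and then, are a little off and sometimes report something else, mostly with a low value. They report only what shows in the picture. A call takes as long as a camera call. They do not tell look-alikes from the thing itself.
- ctrl.recognise(picture, thing): "location" ([x, y, z] in m, in world coordinates, good to about 4 mm: the middle of the surface that is visible of it).
- ctrl.trace(picture, thing): "pixels" (400x640 bool, what is visible of it).
- ctrl.mark_of(picture, thing): "location" ([x, y, z] in m, in world coordinates, good to about 4 mm: a listed point, or the origin of a listed thing).
The state is a dict: "clock": time; "joint_pos": joint angles; "qvel": joint speeds; "tau": joint torques, N m; "tool_pos": TCP position; "orientation": TCP orientation; "force": force on the tool from outside, world axes, zero at the start; "moment": the same for the moment, N m; "opening": finger opening in m; "gripper_force": force on a finger pad.
Only numpy, scipy, OpenCV 4.12 (cv2) and the standard library are available. Lean on these libraries where they do the work, as an engineer would, in place of code of your own. Each camera call takes 0.05 s, during which the arm holds its last target. There are 200 camera calls.

TASK

One of the three quarter-turn studs in the cover of the grey instrument box has been left open and stands higher than the others. Turn it until its cross bar lines up with its slot, push it all the way in, then lock it with a quarter turn so that its grip stands straight across the slot like the other two, and let go. Leave the other two studs locked.

Things in the scene. Friction and masses are not known exactly. Their poses are not given: they have to be found in the camera images.
- housing: Grey instrument box, 115 mm (its x) by 285 mm (its y) by 60 mm high, fixed to the worktop; origin at the centre of its underside, on the worktop; x and y along its edges, z up. Under its cover is a hollow 12 mm high with its floor at z = 43 mm; under each slot's centre a round 13.5 mm bore runs on down and guides the stud's pin.
- cover_top (a point): Centre of the top of the box's flat aluminium cover, 60 mm above the worktop; axes as the box's. The cover is 5 mm thick and has three through slots, centred at x = 0 and y = -95, 0 and +95 mm, each 46 mm long along y and 16 mm wide along x. A stud stands in each; which of them is the open one varies.
- open_stud_grip (a point): Centre of the open stud's grip: a black flat grip 42 mm long (x), 12 mm thick (y), 30 mm high (z up), on top of a round steel neck 12 mm wide and 20 mm long. Cross bar parallel to the grip, its underside 43 mm below this point. At the start this point is 103 mm above the worktop and x is at least 30 degrees out of line with the slot; pushed fully in it is at 86 mm.
- open_stud: The same stud, loose, about 80 g; origin at the centre of the underside of its cross bar (steel, 37 mm long along x, 7 wide, 8 high), which starts on top of the cover. A 12 mm pin below stands in the bore. Within 12 degrees of the slot (x along box y, either way round) it sinks freely 17 mm; there it turns freely both ways, no stop or spring. Locked: x along box x.
- closed_stud_1_grip (a point): Another stud of the same make, already pushed in and locked (its grip along the box's x, the centre of its grip 86 mm above the worktop), in one of the other slots. Site at the centre of its grip; x along the grip and cross bar, z up the stud.
- closed_stud_2_grip (a point): The third stud, the same as closed_stud_1: pushed in and locked. Site at the centre of its grip; x along the grip and cross bar, z up the stud.
There are look-alikes about, which are no part of the job. What is shaped like the open_stud but green is not meant.

How it is judged (in metres and radians):
On the way, in this order (a step that is already met when the one before it is completed fails the run):
1. the open stud's cross bar, in line with the slot, has gone down through the cover (z of open_stud_grip in the frame of housing below 0.091 m and angle between the x axis of open_stud_grip and the y axis of housing, either way round below 0.6 rad), for 0.1 s.
2. pushed in, the stud has been turned across the slot (z of open_stud_grip in the frame of housing below 0.091 m and angle between the x axis of open_stud_grip and the x axis of housing, either way round below 0.35 rad), for 0.2 s.
At the end, for the whole second after the job is handed in: The stud that was open is down to within 5 mm of its lowest position, its grip across the slot (along the box's short side) to within 20 degrees, upright to within 11 degrees, at rest and released. The other two studs are still pushed in (within 5 mm) and across their slots to within 28 degrees (all of step 2 and angle between open_stud_grip's own z axis and vertical below 0.2 rad and linear speed of open_stud below 0.02 m/s and z of each of closed_stud_1_grip, closed_stud_2_grip in the frame of housing below 0.091 m and angle between the x axis of each of closed_stud_1_grip, closed_stud_2_grip and the x axis of housing, either way round below 0.5 rad); the robot touches nothing.
It also fails if it takes over 35 s, if anything falls off the work surface, if the arm or the gripper's body presses on something with over 40 N, if the wrist force passes 120 N, or if a joint passes its speed limit or range.

## Working session

There is one attempt and no reset: what is moved stays moved. The work goes in short steps, Python scripts to look and compute and a shell command to move; the robot and the scene stay as the last step left them, time stands still between calls to the robot, and variables do not carry over. Pictures are saved under pics/ and viewed, at most 10 in all, crops included, and the job is handed in when it is done.

```bash
mkdir -p pics
cat > h.py <<'E'
from plant import ctrl
import numpy as np, cv2
def save(p,n): cv2.imwrite(f'pics/{n}.png',cv2.cvtColor(p['frame'],cv2.COLOR_RGB2BGR))
def toworld(p,uv,z):
    K,k1,R,t=np.array(p['K']),p['k1'],np.array(p['R']),np.array(p['t'])
    s=np.array([(uv[0]-K[0,2])/K[0,0],(uv[1]-K[1,2])/K[1,1]]);u=s.copy()
    for _ in range(20): u=s/(1+k1*(u@u))
    d=R.T@np.array([u[0],u[1],1]);c=-R.T@t
    return c+d*(z-c[2])/d[2]
def topix(p,X):
    K,k1,R,t=np.array(p['K']),p['k1'],np.array(p['R']),np.array(p['t'])
    c=R@np.array(X)+t;u=c[:2]/c[2];u=u*(1+k1*(u@u));return K[:2,:2]@u+K[:2,2]
E
python3 - <<'E'
from h import *
ims=[]
for n in ['scene','wrist','side']:
    p=ctrl.snapshot(n)
    if n!='side': save(p,n+'0')
    for th in ['open_stud_grip','closed_stud_1_grip','cover_top','housing']:
        print(n,th,[(np.round(d['location'],3).tolist(),round(d['p'],2),topix(p,d['location']).astype(int).tolist()) for d in ctrl.mark_of(p,th)])
print(ctrl.get_obs())
E
```

```text
scene open_stud_grip [([0.38, 0.223, 0.078], 0.76, [301, 252]), ([0.499, 0.244, 0.103], 0.75, [231, 222])]
scene closed_stud_1_grip [([0.505, 0.047, 0.086], 0.88, [296, 192])]
scene cover_top [([0.507, 0.142, 0.064], 0.91, [266, 220]), ([0.506, 0.151, -0.003], 0.4, [264, 254])]
scene housing [([0.506, 0.15, -0.002], 0.95, [264, 254])]
wrist open_stud_grip []
wrist closed_stud_1_grip [([0.508, 0.048, 0.085], 0.93, [483, 234])]
wrist cover_top []
wrist housing []
side open_stud_grip [([0.501, 0.243, 0.105], 0.88, [319, 151]), ([0.388, 0.227, 0.084], 0.85, [272, 168]), ([0.501, 0.248, 0.064], 0.72, [319, 166]), ([0.506, 0.149, 0.064], 0.71, [333, 187])]
side closed_stud_1_grip [([0.51, 0.05, 0.085], 0.71, [349, 204])]
side cover_top [([0.504, 0.149, 0.06], 0.71, [332, 189])]
side housing [([0.506, 0.147, -0.0], 0.7, [333, 212])]
{'clock': 0.75, 'joint_pos': array([ 1.65058757e+01,  2.05439405e+01,  6.80209857e-01,  4.31904486e-04,
       -7.01354159e+01, -1.65077874e+01]), 'qvel': array([ 0.02787527, -0.0016871 , -0.00549348,  0.02203645, -0.06508052,
       -0.05706785]), 'tau': array([-1.04382880e-04, -5.82240558e+01,  2.93261397e+01,  7.00145468e+00,
        1.26081513e-02, -2.93059622e-05]), 'tool_pos': array([ 6.74962951e-01, -3.67298478e-05,  4.04676625e-01]), 'orientation': array([-1.79999066e+02, -1.46963780e-04, -9.00017649e+01]), 'force': array([-0.75020086,  0.15205824, -0.13110934]), 'moment': array([ 0.04781011, -0.01363382,  0.02981941]), 'gripper_force': 0.0, 'opening': 0.08764985895068561}
```

View pics/scene0.png

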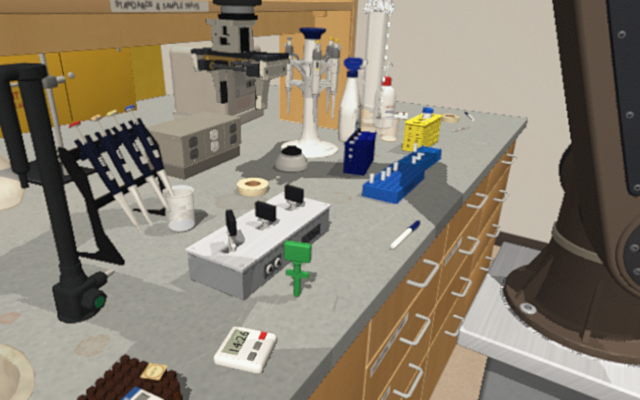

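View pics/wrist0.png

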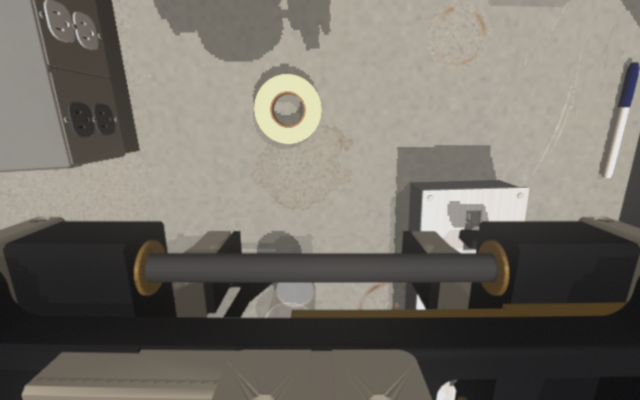

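The white-covered grey box is in the middle. The open stud is the left one, at about (231,222) in the scene picture. The two locked studs are at (266,212) and (294,193), and the green look-alike is at (297,262). In the wrist picture only the near end of the box shows, at about (470,210). Next I'll fit the stud's yaw from the masks and work out the camera offset.

```bash
cat >> h.py <<'E'
from scipy.optimize import minimize
def boxpts(c,yaw,l,w,h):
    a=np.array([[i*l/2,j*w/2,k*h/2] for i in(-1,1) for j in(-1,1) for k in(-1,1)]);C,S=np.cos(yaw),np.sin(yaw)
    return a@np.array([[C,S,0],[-S,C,0],[0,0,1]])+c
def model(p,x,y,z,yaw,parts=3):
    m=np.zeros((1600,2560),np.uint8)
    cyl=np.array([[x+.006*np.cos(a),y+.006*np.sin(a),zz] for a in np.linspace(0,6.28,12) for zz in (z-.035,z-.015)])
    for P in [boxpts(np.array([x,y,z]),yaw,.042,.012,.03),cyl,boxpts(np.array([x,y,z-.039]),yaw,.037,.007,.008)][:parts]:
        q=np.array([topix(p,v) for v in P])*4+2
        cv2.fillConvexPoly(m,cv2.convexHull(q.astype(np.int32)),255)
    return cv2.resize(m,(640,400),interpolation=cv2.INTER_AREA)/255.
def fit(p,mask,x,y,z,parts=3):
    best=None
    def f(v):
        m=model(p,v[0]/1e3,v[1]/1e3,z,v[2]/20,parts);return 1-np.minimum(m,mask).sum()/np.maximum(m,mask).sum()
    for yaw in np.arange(0,180,20):
        r=minimize(f,[x*1e3,y*1e3,np.radians(yaw)*20],method='Nelder-Mead',options=dict(initial_simplex=np.array([x*1e3,y*1e3,np.radians(yaw)*20])+np.array([[0,0,0],[5,0,0],[0,5,0],[0,0,4]]),maxiter=60))
        if best is None or r.fun<best.fun: best=r
    return [best.x[0]/1e3,best.x[1]/1e3,np.degrees(best.x[2]/20)%180,1-best.fun]
E
python3 - <<'E'
from h import *
for n in ['scene','side']:
    p=ctrl.snapshot(n)
    if n=='side': save(p,'side0')
    for d in ctrl.trace(p,'open_stud_grip'):
        m=d['pixels']; v,u=np.nonzero(m); print(n,d['p'],m.sum(),u.mean(),v.mean(),p['frame'][m].mean(0))
        c=topix(p,[.5,.244,.09])
        if np.hypot(u.mean()-c[0],v.mean()-c[1])<15: print(fit(p,m.astype(float),.5,.244,.103))
    if n=='scene': print('stand',toworld(p,(75,315),0),toworld(p,(180,225),0))
p=ctrl.snapshot('wrist'); R=np.array(p['R']);print('cam',-R.T@p['t'],R)
E
```

```text
scene 0.72 902 296.79046563192907 262.05764966740577 [ 56.43015521 139.3481153   70.74279379]
scene 0.69 406 230.78817733990147 229.1576354679803 [93.76108374 91.87192118 89.34975369]
[np.float64(0.5008136391721685), np.float64(0.2438202141481961), np.float64(139.64764498870255), np.float64(0.8779526466261416)]
stand [6.27301158e-01 4.45459611e-01 5.55111512e-17] [ 7.17706238e-01  1.55864333e-01 -5.55111512e-17]
side 0.82 388 320.4020618556701 156.8221649484536 [56.87628866 55.53092784 52.16237113]
[np.float64(0.5017832528130722), np.float64(0.24311194329096183), np.float64(128.89367636075934), np.float64(0.8480555475079913)]
side 0.69 382 271.9528795811518 177.69633507853402 [18.34293194 84.63089005 32.14921466]
cam [ 0.67599179 -0.06719981  0.3842647 ] [[-9.99999159e-01 -1.22850400e-03  4.14946349e-04]
 [-1.08303699e-03  9.67281540e-01  2.53703072e-01]
 [-7.13045184e-04  2.53702410e-01 -9.67282058e-01]]
```

View pics/side0.png

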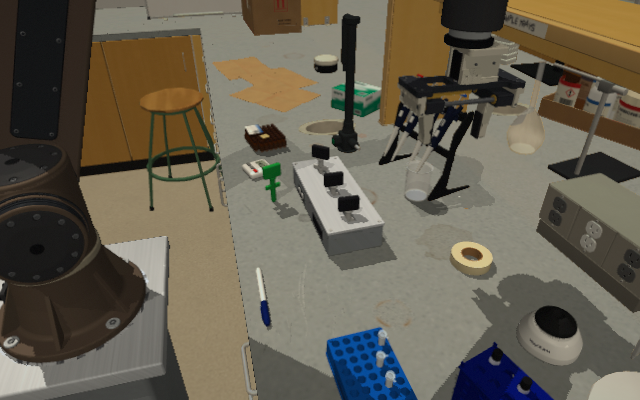

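The side view agrees: the open stud is at (320,155), the locked ones at (333,180) and (348,205), and the green one stands apart at (272,178). The stud's yaw is about 130–140°. I'll move above it, with it in the clear upper part of the wrist view.

```bash
python3 -m inch '[0,-42,26,0,0,0,0, 0,-84,52,0,0,0,0, 0,-126,78,0,0,0,0, 0,-168,104,0,0,0,0, 0,-210,130,0,0,0,0]'; python3 -m inch '[0,-35,22,10,0,0,0, 0,-65,42,20,0,0,0, 0,-65,42,20,0,0,0]'
python3 - <<'E'
from h import *
o=ctrl.get_obs();print(o['clock'],o['tool_pos'],o['orientation'],o['joint_pos'])
p=ctrl.snapshot('wrist');save(p,'w1')
for th in ['open_stud_grip','closed_stud_1_grip','cover_top']:
    print(th,[(np.round(d['location'],3).tolist(),round(d['p'],2),topix(p,d['location']).astype(int).tolist()) for d in ctrl.mark_of(p,th)])
for d in ctrl.trace(p,'open_stud_grip'):
    m=d['pixels']; v,u=np.nonzero(m); print(d['p'],m.sum(),u.mean(),v.mean(),p['frame'][m].mean(0))
    if p['frame'][m].mean(0).ptp() if hasattr(np.ndarray,'ptp') else np.ptp(p['frame'][m].mean(0))<30: print(fit(p,m.astype(float),.501,.244,.103))
E
```

```text
clock: 1.5
tool_pos: [0.5437, 0.2113, 0.4049]
orientation: [-180.0, 0.0, -90.0]
force: [0.5, 1.5, 0.3]
opening: 0.0874
gripper_force: 0.0
clock: 1.8
tool_pos: [0.5007, 0.2777, 0.3836]
orientation: [179.9, -0.0, -89.8]
force: [-0.3, -0.3, 0.2]
opening: 0.0878
gripper_force: 0.0
1.8 [0.50070749 0.27772537 0.38361254] [ 1.79921757e+02 -1.37617272e-02 -8.97904454e+01] [ 4.85686306e+01  1.18447879e+01 -1.42436644e+01 -5.48955332e-02
 -6.39738319e+01 -4.83349714e+01]
open_stud_grip [([0.502, 0.24, 0.099], 0.65, [320, 154]), ([0.386, 0.228, 0.083], 0.58, [450, 140])]
closed_stud_1_grip []
cover_top [([0.5, 0.148, 0.054], 0.63, [323, 49]), ([0.503, 0.144, 0.086], 0.28, [319, 34])]
0.76 955 320.49424083769634 158.47539267015708 [79.52879581 77.48376963 75.89528796]Traceback (most recent call last):
  File "<stdin>", line 8, in <module>
AttributeError: `ptp` was removed from the ndarray class in NumPy 2.0. Use np.ptp(arr, ...) instead.
```

View pics/w1.png

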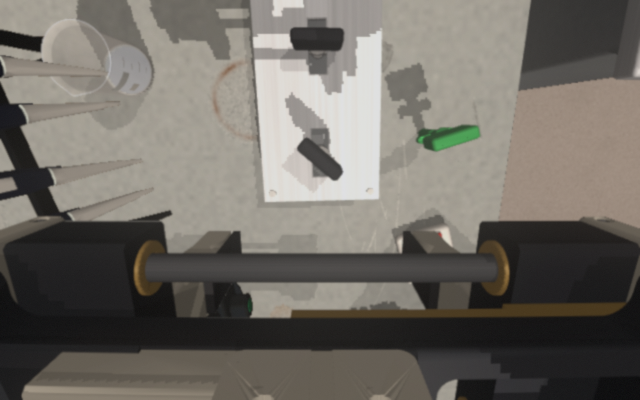

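The close view shows the open stud at (320,158), skewed, with the locked middle stud at (317,39) and the green one clear of the box at (450,137). The cover's end edge runs from (264,203) to (379,198).

Run:
```python
from h import *
p=ctrl.snapshot('wrist')
for d in ctrl.trace(p,'open_stud_grip'):
    m=d['pixels']
    if np.ptp(p['frame'][m].mean(0))<30: print(fit(p,m.astype(float),.501,.244,.103))
for uv in [(252,0),(264,203),(379,198),(382,0)]: print(uv,toworld(p,uv,.06))
for d in ctrl.trace(p,'closed_stud_1_grip'):
    print(d['p'],fit(p,d['pixels'].astype(float),.504,.148,.086,2))
```

```text
[np.float64(0.5024708865293298), np.float64(0.24195074646518902), np.float64(139.3324773812367), np.float64(0.9085856949095581)]
(252, 0) [0.56500675 0.10628417 0.06      ]
(264, 203) [0.56258063 0.28996862 0.06      ]
(379, 198) [0.44608451 0.2846869  0.06      ]
(382, 0) [0.45148313 0.10628216 0.06      ]
```

```bash
python3 -m inch '[0,7,0,14,0,0,-8, 0,14,0,28,0,0,-16, 0,21,-1,42,0,0,-24, 0,28,-1,56,0,0,-32, 0,36,-1,65,0,0,-40]'; python3 -m inch '[0,0,0,0,0,0,-8,0,0,0,5,0,0,-9,0,0,0,5,0,0,-9]'
python3 - <<'E'
from h import *
o=ctrl.get_obs();print(o['clock'],o['tool_pos'],o['orientation'],o['joint_pos'])
p=ctrl.snapshot('wrist');save(p,'w2')
print([(np.round(d['location'],3).tolist(),round(d['p'],2)) for d in ctrl.mark_of(p,'open_stud_grip')])
E
```

```text
clock: 2.7
tool_pos: [0.5042, 0.238, 0.3187]
orientation: [180.0, 0.0, -49.7]
force: [-0.5, -0.3, 0.8]
opening: 0.0878
gripper_force: 0.0
clock: 3.0
tool_pos: [0.5041, 0.2385, 0.3141]
orientation: [180.0, 0.0, -41.2]
force: [-0.4, -0.2, -0.0]
opening: 0.0878
gripper_force: 0.0
3.0 [0.50412213 0.2385338  0.3141037 ] [ 1.79962891e+02  1.15998514e-02 -4.12300137e+01] [ 4.54335038e+01  1.40291760e+01 -2.13442635e+01 -1.15478097e-02
 -5.46642825e+01  3.34316826e+00]
[([0.503, 0.241, 0.1], 0.78), ([0.388, 0.224, 0.083], 0.62)]
```

View pics/w2.png

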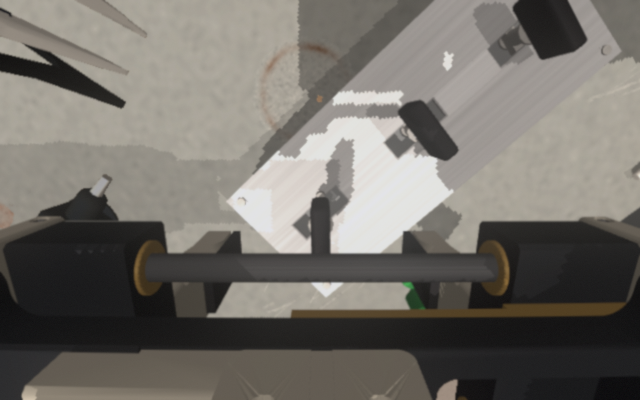

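The grip stands upright at (320,225), centred between the fingers. I'll go down, grip, and check the force.

```bash
python3 -m inch '[0,-3,-1,15,0,0,0, 0,-3,-1,30,0,0,0, 0,-3,-1,42,0,0,0, 0,-3,-1,49,0,0,0, 0,-3,-1,49,0,0,0]'; python3 -m inch '[0.8,0,0,0,0,0,0, 0.8,0,0,0,0,0,0, 0.8,0,0,0,0,0,0, 0.8,0,0,0,0,0,0, 0.9,0,0,0,0,0,0]';  python3 -m inch '[1,0,0,0,0,0,0, 1,0,0,0,0,0,0, 1,0,0,0,0,0,0]'
```

```text
clock: 3.6
tool_pos: [0.5022, 0.2416, 0.2647]
orientation: [179.9, 0.0, -41.0]
force: [-0.8, 0.0, -1.1]
opening: 0.088
gripper_force: 0.0
clock: 4.1
tool_pos: [0.5024, 0.2417, 0.2659]
orientation: [-180.0, -0.0, -41.0]
force: [-0.1, -0.9, 0.5]
opening: 0.0532
gripper_force: 0.0
clock: 4.4
tool_pos: [0.5024, 0.2417, 0.2657]
orientation: [180.0, 0.0, -41.0]
force: [1.1, -0.5, -0.4]
opening: 0.0293
gripper_force: 0.0
```

```bash
python3 -m inch '[1,0,0,0,0,0,0, 1,0,0,0,0,0,0, 1,0,0,0,0,0,0, 1,0,0,0,0,0,0]'
```

```text
clock: 4.8
tool_pos: [0.5023, 0.2417, 0.2656]
orientation: [180.0, 0.0, -41.0]
force: [0.5, -0.1, 0.0]
opening: 0.0121
gripper_force: 30.0
```

Gripped at 12 mm with almost no side load. Next is a +47° turn about tool z, to line up with the slot at yaw ≈ 92°.

```bash
python3 -m inch '[1,0,0,0,0,0,8, 1,0,0,0,0,0,16, 1,0,0,0,0,0,24, 1,0,0,0,0,0,32, 1,0,0,0,0,0,40]'; python3 -m inch '[1,0,0,0,0,0,7, 1,0,0,0,0,0,7]'; python3 -m inch '[1,0,0,4,0,0,0, 1,0,0,4,0,0,0]'
```

```text
clock: 5.3
tool_pos: [0.5023, 0.2417, 0.2655]
orientation: [180.0, -0.0, -81.3]
force: [-0.7, 1.1, -1.3]
opening: 0.0116
gripper_force: 30.0
clock: 5.5
tool_pos: [0.5023, 0.2416, 0.2655]
orientation: [180.0, -0.0, -88.1]
force: [-0.5, 0.6, -1.3]
opening: 0.0122
gripper_force: 30.0
clock: 5.7
tool_pos: [0.5022, 0.2415, 0.261]
orientation: [180.0, -0.0, -87.9]
force: [0.2, -0.1, -0.9]
opening: 0.0118
gripper_force: 30.0
```

```bash
python3 -m inch '[1,0,0,4,0,0,0, 1,0,0,8,0,0,0, 1,0,0,11,0,0,0, 1,0,0,12,0,0,0, 1,0,0,12,0,0,0]'
python3 - <<'E'
from h import *
p=ctrl.snapshot('side')
print([(np.round(d['location'],3).tolist(),round(d['p'],2)) for d in ctrl.mark_of(p,'open_stud_grip')])
E
```

```text
clock: 6.2
tool_pos: [0.5024, 0.2417, 0.2494]
orientation: [180.0, -0.0, -88.0]
force: [-0.7, -1.0, -1.1]
opening: 0.0117
gripper_force: 30.0
[([0.386, 0.225, 0.079], 0.83)]
```

It went in 16 mm without resistance. Now the quarter turn of −90°, back through the quadrant already swept.

```bash
python3 -m inch '[1,0,0,0,0,0,-8, 1,0,0,0,0,0,-16, 1,0,0,0,0,0,-24, 1,0,0,0,0,0,-32, 1,0,0,0,0,0,-40]'; python3 -m inch '[1,0,0,0,0,0,-8, 1,0,0,0,0,0,-16, 1,0,0,0,0,0,-24, 1,0,0,0,0,0,-32, 1,0,0,0,0,0,-40]'; python3 -m inch '[1,0,0,0,0,0,-5, 1,0,0,0,0,0,-10, 1,0,0,0,0,0,-10, 1,0,0,0,0,0,-10]'
```

```text
clock: 6.8
tool_pos: [0.5024, 0.2418, 0.2499]
orientation: [-180.0, -0.0, -47.7]
force: [-0.1, -0.1, -0.7]
opening: 0.0119
gripper_force: 30.0
clock: 7.3
tool_pos: [0.5024, 0.2418, 0.2499]
orientation: [-180.0, -0.0, -7.7]
force: [0.2, 0.7, -1.6]
opening: 0.0117
gripper_force: 30.0
clock: 7.7
tool_pos: [0.5024, 0.2417, 0.2498]
orientation: [-180.0, -0.0, 1.9]
force: [-0.0, 0.4, -1.8]
opening: 0.0116
gripper_force: 30.0
```

Locked at yaw 1.9°. I'll release, go straight up and look.

```bash
python3 -m inch '[0.6,0,0,0,0,0,0, 0.4,0,0,0,0,0,0, 0.3,0,0,0,0,0,0, 0.3,0,0,0,0,0,0, 0.3,0,0,0,0,0,0]'; python3 -m inch '[0.3,0,0,-10,0,0,0, 0.3,0,0,-30,0,0,0, 0.3,0,0,-60,0,0,0, 0.3,0,0,-100,0,0,0, 0.3,0,0,-130,0,0,0]'; python3 -m inch '[0.3,-45,0,0,0,0,0, 0.3,-90,0,0,0,0,0, 0.3,-90,0,0,0,0,0]'
python3 - <<'E'
from h import *
p=ctrl.snapshot('side');q=ctrl.snapshot('wrist');
for n,s in (('side',p),('wrist',q)):
  for th in ['open_stud_grip','closed_stud_1_grip']:
    print(n,th,[(np.round(d['location'],3).tolist(),round(d['p'],2)) for d in ctrl.mark_of(s,th)])
for d in ctrl.trace(p,'open_stud_grip'):
    m=d['pixels']
    if np.ptp(p['frame'][m].mean(0))<30: print(fit(p,m.astype(float),.502,.242,.086,2))
big=cv2.resize(p['frame'][110:250,240:440],(600,420),interpolation=cv2.INTER_CUBIC)
im=np.vstack([big,cv2.resize(q['frame'],(600,375))[:180]])
save({'frame':im},'f1')
E
```

```text
clock: 8.2
tool_pos: [0.5024, 0.2417, 0.2497]
orientation: [-180.0, -0.0, 2.0]
force: [0.9, -0.2, -0.6]
opening: 0.0461
gripper_force: 0.0
clock: 8.7
tool_pos: [0.5025, 0.2416, 0.3829]
orientation: [-179.9, -0.1, 2.0]
force: [0.8, 0.4, -0.4]
opening: 0.0615
gripper_force: 0.0
clock: 9.0
tool_pos: [0.4088, 0.2372, 0.3808]
orientation: [-179.9, 0.0, 2.1]
force: [0.7, 0.4, 0.6]
opening: 0.0613
gripper_force: 0.0
side open_stud_grip [([0.388, 0.226, 0.081], 0.91), ([0.503, 0.242, 0.087], 0.58)]
side closed_stud_1_grip [([0.511, 0.049, 0.086], 0.62)]
wrist open_stud_grip [([0.384, 0.225, 0.083], 0.97), ([0.503, 0.24, 0.082], 0.7)]
wrist closed_stud_1_grip [([0.505, 0.051, 0.087], 0.94)]
[np.float64(0.5031732040484254), np.float64(0.24317316927531232), np.float64(15.813105512710791), np.float64(0.8715680254633401)]
```

View pics/f1.png

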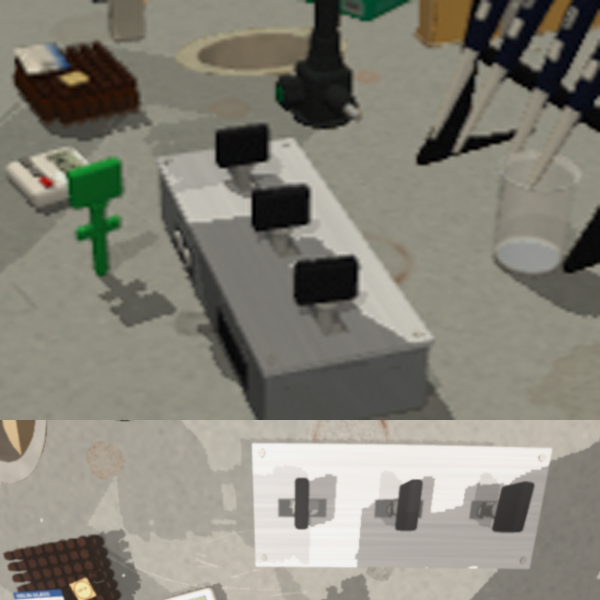

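The picture shows all three studs at the same height and across their slots. The stud I turned is at (243,145) in the upper crop and (301,503) in the lower one, parallel to the cover's short side. Handing in.

```bash
python3 -c "
from plant import ctrl
print(ctrl.close_job())"
```

```text
the job is handed in; nothing more can be done
None
```

The open stud was lined up with its slot, pushed in (grip measured about 87 mm above the worktop), locked with a quarter turn across the slot and released. The other two studs still look locked in the last picture, and the job is handed in; no verdict was returned.

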